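# Lock the sterilising container with its T-toggle

### The job

Take the orange-handled T-toggle out of its white stand, pass its cross pin down through the slot in the sterilising container's lock, press it down gently against the sprung lid, give it a quarter turn and let it rise so that the pin catches under the slot and holds the lid down. Let go of it, never force it (stay below 30 N between toggle and container), and leave the other things on the counter where they are.

Things in the scene. Friction and masses are not known exactly. Their poses are not given: they have to be found in the camera images.
- toggle: T-toggle, about 0.13 kg, z up. Origin: on its axis at the very bottom. From there up: steel cross pin 7 x 7 mm, 31 mm long, along its x (0-7 mm), lower edges rounded 2 mm; shank 6.8 mm thick; flange 64 mm across (22-26 mm); orange paddle handle, see handle. Starts hanging in the stand, flange on its top, origin 8 mm above the counter, with a few mm and about 0.1 rad of play. Half turn: same.
- handle (a point): Centre of the toggle's orange handle, 39 mm above the toggle's origin: an upright flat paddle 40 mm long along the toggle's x (parallel to the cross pin), 12 mm thick along y, 26 mm tall, standing on the flange.
- stand: White fixed block 78 x 78 mm, 30 mm tall, with a through opening 38 x 14 mm (long along its x axis) in which the toggle hangs by its flange. Origin: centre of its underside.
- container: Fixed aluminium sterilising container, 170 mm (x) by 240 mm (y), 70 mm tall without its lid; wire handles on the y ends reach 141 mm from the centre. Origin: centre of its underside. Its teal lid has rows of dark holes and, in the middle, a window 46 mm (x) by 40 mm (y) through which the pale lock plate with its dark slot is seen.
- lock (a point): Centre of the window at the height of the lock plate's top, 70 mm above the counter; axes as the container's. The slot, 34 mm along x and 9 mm along y, sharp-edged, is cut through the 8 mm plate, hollow below. NOT exactly here: its centre is off by up to 8 mm along y and 3.5 mm along x, differently each time and not measured: see it or feel for it. The plate is stiff and stays put.
- groove (a point): Below lock by 11 mm, the height of the toggle's origin when locked (sideways it is then at the slot's true centre): the pin lies in a groove 10 mm wide and 4 mm deep in the plate's underside, along y across the slot's middle, a quarter turn either way from insertion. To turn, the pin must be wholly below the plate: origin more than 15 mm below lock.
- lid (a joint): How far the sprung lid is pressed straight down (m), 0 (its top 15 mm above the plate) to 0.0105 (hard stop). Spring force up about 3 N at 0, 6 N at 0.004, 8.5 N at 0.008, 10.5 N at the stop. The flange meets the free lid when the pin is 7 mm into the slot; the pin can turn from about 0.008; locked it reads about 0.004.
- bottle: Disinfectant bottle with a blue cap, 68 mm across, 170 mm tall; to be left alone. Origin: centre of its underside.
- roll: Standing roll of pale green pouch film, 110 mm across, 75 mm tall; to be left alone. Origin: centre of its underside.
- bowl: Steel bowl, 110 mm across, 45 mm tall; to be left alone. Origin: centre of its underside.
- tray: Blue instrument tray, 200 x 280 x 22 mm; to be left alone. Origin: centre of its underside.
- spatula: Steel spatula lying in the blue tray, 160 mm long; to be left alone. Origin: centre of its underside.
- vial: Small amber glass vial, 22 mm across, 42 mm tall; to be left alone. Origin: centre of its underside.
- brush: Small blue cleaning brush, 110 mm long; to be left alone. Origin: centre of its underside.
Not all that is in view belongs to the job. What is shaped like the toggle but brown is not meant.

How it is judged:
By the outcome, as a careful person would: the job done as asked, in the order asked, and still so for the second after the job is handed in, with the robot touching nothing.
It also fails if it takes over 67 s, if anything falls off the work surface, if the arm or the gripper's body presses on something with over 40 N, if the wrist force passes 120 N, or if a joint passes its speed limit or range.

### The arm

A 6-joint arm with a two-finger parallel gripper is mounted at the origin on the work surface. World frame = base frame: x ahead of the robot, y to its left, z up, the work surface at z = 0. Lengths are in m, angles in rad, forces in N, time in s.
With the tool pointing down it reaches from about 0.3 to 0.775 m from the base axis. Payload 14.6 kg.
Tool frame: the origin (TCP) lies at the very end of the fingers, on their centre line; the grasp point (between the pads) lies 19 mm behind it; z points along the fingers, y is the line along which they close (so a half turn about z gives the same grasp; the last joint's range is limited). The gripper opens to 94 mm and grips with 3 to 60 N. Pads are 16 mm wide; open, the fingers measure 119 mm over their backs; the gripper's body (75 mm by 177 mm) begins 78 mm behind the grasp point.
Start: joints at [-1.254, 0.3, 1.521, -0, 1.321, -0.067], TCP at [0.206, -0.51, 0.205] pointing down, gripper open.
Joint ranges: [-3.03, 3.03], [-0.79, 2.21], [0.23, 2.52], [-1.04, 4.18], [0, 3.07], [-2.55, 2.55]. Speed limits (rad/s): [2.22, 2.22, 2.57, 3.14, 3.14, 3.14].

### API

Orientations are given as [roll, pitch, yaw] about the fixed x, y, z axes, in that order (R = Rz(yaw) Ry(pitch) Rx(roll)).
In Python, from station import ctrl gives the robot as it stands.
- The arm moves only by the shell command python3 -m pendant 'ROWS' [OPENING] [FORCE]. ROWS is JSON, a list of rows, each a list of 2 entries, a list of its own where there are three numbers: the shift along the world's x, y, z in cm, then the turn about the world's z in rad. A call has 1 to 20 rows; each row shifts and turns the commanded pose from where the row before left it; what a row does not reach is not made up. A row lasts 1/12 s, in which the tool goes at most 41.7 mm and 7.16 degrees, less where a joint would pass 70% of its speed; a pose out of reach is approached as far as the arm can. A call is refused whole if a number of a shift passes 4.17 or a number of a turn 0.125, either way. A call with a gripper value outside its range is refused whole. OPENING is the opening, from 0 (shut) to 1 (fully open), set as the call begins (- or left out, the last holds). The fingers move at their own pace and stop on an object; FORCE is the grip in N (left out, the last holds). Time passes only in rows, so rows that do not move let the fingers close. It gives the time, the measured TCP pose, the force, the opening and the grip force at its end, in the units of the state.
- ctrl.get_obs(): the state, without advancing time (a new reading comes with each control period).
- ctrl.camera(name): name is "side" or "top"; returns a dict with "color" (400x640x3 uint8, red, green, blue), "intrinsics" (3x3 intrinsics, pixels), "k1" (the pictures are not rectified: a ray, as slopes to the right and down, at radius r is drawn at 1 + k1 r^2 times it, then the intrinsics apply), "camera_from_world" (4x4, takes a point from world to camera coordinates). Camera axes: x right, y down, z forward; pixel columns grow to the right and rows downward; lengths in m; the calibration is good to about 2 mm. A picture is of the moment at which its call begins. There is no depth.
- ctrl.hand_in(): hands the job in; it is judged then, once.
The state is a dict: "time_s": time; "qpos": joint angles; "joint_vel": joint speeds; "tau": joint torques, N m; "ee_pos": TCP position; "eef_rot": TCP orientation; "force": force on the tool from outside, world axes, zero at the start; "moment": the same for the moment, N m; "grip_width": finger opening in m; "grip_force": force on a finger pad.
Only numpy, scipy, OpenCV 4.12 (cv2) and the standard library are available. Lean on these libraries where they do the work, as an engineer would, in place of code of your own. Each camera call takes 0.05 s, during which the arm holds its last target. There are 200 camera calls.

## Working session

There is one attempt and no reset: what is moved stays moved. The work goes in short steps, Python scripts to look and compute and a shell command to move; the robot and the scene stay as the last step left them, time stands still between calls to the robot, and variables do not carry over. Pictures are saved under pics/ and viewed, at most 10 in all, crops included, and the job is handed in when it is done.

```bash
mkdir -p pics; cat > h.py <<'E'
import numpy as np, cv2
from station import ctrl
def cam(n,save=None):
    c=ctrl.camera(n)
    if save: cv2.imwrite('pics/'+save,c['color'][:,:,::-1])
    return c
def ray(c,u,v):
    K=np.array(c['intrinsics']);d=np.array([(u-K[0,2])/K[0,0],(v-K[1,2])/K[1,1]])
    s=d.copy()
    for _ in range(20): s=d/(1+c['k1']*(s@s))
    T=np.array(c['camera_from_world']);R=T[:3,:3]
    return -R.T@T[:3,3], R.T@np.array([s[0],s[1],1])
def onz(c,u,v,z):
    o,d=ray(c,u,v);return o+d*(z-o[2])/d[2]
def tri(c1,p1,c2,p2):
    o1,d1=ray(c1,*p1);o2,d2=ray(c2,*p2)
    A=np.array([d1,-d2]).T;t=np.linalg.lstsq(A,o2-o1,rcond=None)[0]
    a,b=o1+d1*t[0],o2+d2*t[1];return (a+b)/2,np.linalg.norm(a-b)
def proj(c,p):
    T=np.array(c['camera_from_world']);q=T[:3,:3]@np.array(p)+T[:3,3];s=q[:2]/q[2];s=s*(1+c['k1']*(s@s))
    K=np.array(c['intrinsics']);return K[:2,:2]@s+K[:2,2]
E
python3 - <<'E'
from h import *
import pickle
np.set_printoptions(precision=4,suppress=True)
D={n:cam(n,n+'0.png') for n in('top','side')}
pickle.dump(D,open('d0.pkl','wb'))
for n in D: print(n,D[n]['intrinsics'],D[n]['k1'],np.linalg.inv(D[n]['camera_from_world']))
print(ctrl.get_obs())
E
```

```text
top [[415.8451   0.     316.7419]
 [  0.     415.8451 200.9375]
 [  0.       0.       1.    ]] 0.02411928649400755 [[-0.0229 -0.998   0.0587  0.4865]
 [-0.9997  0.0225 -0.0065  0.0242]
 [ 0.0051 -0.0588 -0.9983  1.5005]
 [ 0.      0.      0.      1.    ]]
side [[422.9092   0.     311.1564]
 [  0.     422.9092 198.3503]
 [  0.       0.       1.    ]] -0.02977335497820523 [[-0.9979 -0.0326  0.0556  0.514 ]
 [-0.0629  0.6814 -0.7292  0.9555]
 [-0.0142 -0.7312 -0.6821  0.9514]
 [ 0.      0.      0.      1.    ]]
{'time_s': 0.1, 'qpos': array([-1.2535,  0.3004,  1.5215,  0.    ,  1.3207, -0.0666]), 'joint_vel': array([-0.0009, -0.0017,  0.0003, -0.0002, -0.0014, -0.0001]), 'tau': array([ -0.0003, -53.2647, -35.3288,   0.0709,   0.0235,  -0.    ]), 'ee_pos': array([ 0.2059, -0.5098,  0.2049]), 'eef_rot': array([-3.1406, -0.0001,  0.3838]), 'force': array([-0.7349, -0.9196,  0.3503]), 'moment': array([ 0.0094,  0.0203, -0.0059]), 'grip_force': 0.0, 'grip_width': 0.0942498356940765}
```

View pics/top0.png

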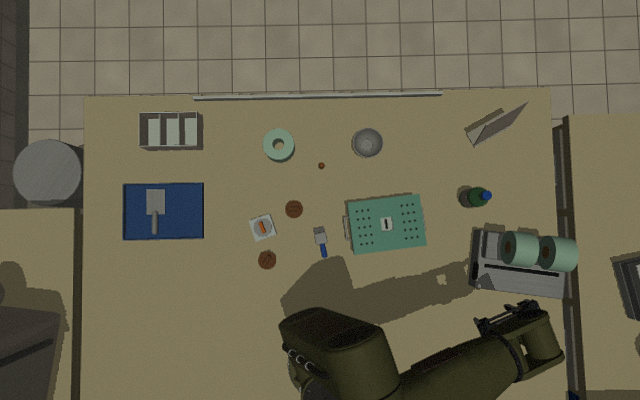

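View pics/side0.png

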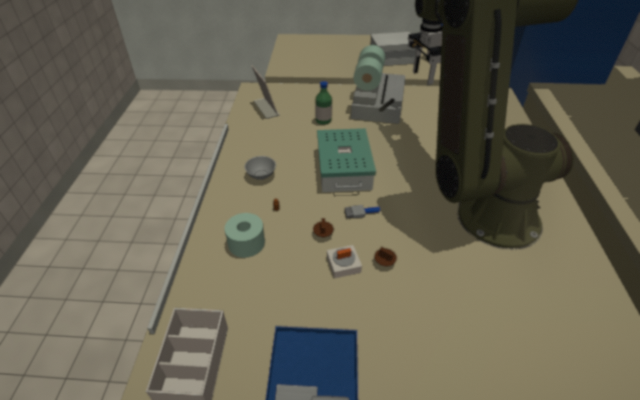

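The top view shows three T-shaped things: (263,227) orange on a white stand, and (294,209) and (267,260), both brown on the bare counter. The orange one in the white block fits the description. In the side view they are at (344,256), (323,230) and (385,258). I'll confirm with an enlarged crop and measure.

```bash
python3 - <<'E'
from h import *
import pickle
np.set_printoptions(precision=4,suppress=True)
D=pickle.load(open('d0.pkl','rb'))
# average several frames
for n in D:
    D[n]['avg']=np.mean([D[n]['color'].astype(float)]+[cam(n)['color'].astype(float) for _ in range(4)],0)
pickle.dump(D,open('d0.pkl','wb'))
def crop(n,x,y,w,h,s=8):
    return cv2.resize(D[n]['avg'][y:y+h,x:x+w,::-1].clip(0,255).astype(np.uint8),None,fx=s,fy=s,interpolation=cv2.INTER_NEAREST)
a=np.hstack([crop('top',243,202,48,36),crop('side',320,238,48,36)])
b=np.hstack([crop('top',365,206,48,36),crop('side',320,132,48,36)])
cv2.imwrite('pics/crop1.png',np.vstack([a,b]))
def cent(n,mask):
    k,l,st,c=cv2.connectedComponentsWithStats(mask.astype(np.uint8));i=1+np.argmax(st[1:,4]);
    ys,xs=np.where(l==i); m=cv2.minAreaRect(np.c_[xs,ys].astype(np.float32)); return c[i],st[i],m
pt={}
for n,(x,y,w,h) in {'top':(240,205,46,46),'side':(325,240,40,40)}.items():
    I=D[n]['avg'];hsv=cv2.cvtColor(I.clip(0,255).astype(np.uint8),cv2.COLOR_RGB2HSV)
    M=np.zeros(I.shape[:2],bool);M[y:y+h,x:x+w]=1
    o=M&(hsv[...,0]<16)&(hsv[...,1]>150)&(hsv[...,2]>110)
    c=cent(n,o);print(n,'orange',c);pt[n]=c[0]
    wh=M&(hsv[...,1]<70)&(hsv[...,2]>120);c=cent(n,wh|o);print('white',c)
print('handle tri',tri(D['top'],pt['top'],D['side'],pt['side']))
E
```

```text
top orange (array([261.4516, 227.2581]), array([259, 222,   6,  11,  31], dtype=int32), ((261.3276062011719, 227.0689697265625), (10.39893913269043, 2.7854299545288086), 68.19859313964844))
white (array([260.6941, 228.5922]), array([248, 214,  28,  29, 255], dtype=int32), ((261.70001220703125, 227.6000213623047), (23.08462905883789, 22.452173233032227), 71.56504821777344))
side orange (array([343.5, 251. ]), array([338, 249,  12,   5,  36], dtype=int32), ((343.5000305175781, 251.00001525878906), (2.6678919792175293, 11.641709327697754), 75.96376037597656))
white (array([344.993 , 258.6445]), array([325, 243,  40,  37, 571], dtype=int32), ((344.8653564453125, 261.8269348144531), (35.3009033203125, 35.889251708984375), 78.69007110595703))
handle tri (array([0.4849, 0.2078, 0.0596]), np.float64(0.0009813479252948724))
```

View pics/crop1.png

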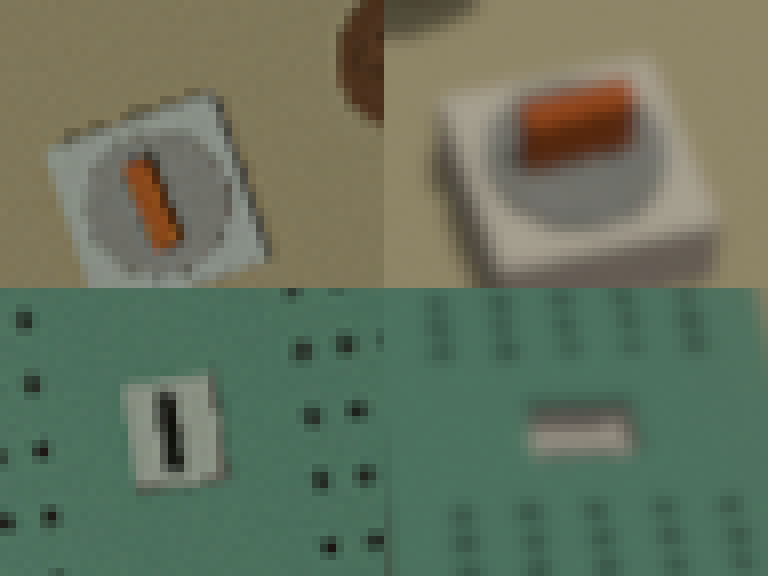

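The crop confirms the orange paddle on a grey flange in the white stand (top view, 261,227). The slot shows as a dark bar in the pale window at about (386,224). Next I'll measure both at sub-pixel accuracy, plus the container and stand yaw.

```bash
python3 - <<'E'
from h import *
import pickle
np.set_printoptions(precision=4,suppress=True)
D=pickle.load(open('d0.pkl','rb'));c=D['top'];I=c['avg'];s=D['side'];J=s['avg']
def wc(c,W,z,x0,y0):
    ys,xs=np.nonzero(W>0.02);w=W[ys,xs]
    P=np.array([onz(c,x+x0,y+y0,z)[:2] for x,y in zip(xs,ys)])
    m=(P*w[:,None]).sum(0)/w.sum();Q=P-m;C=(Q*w[:,None]).T@Q/w.sum()
    e,v=np.linalg.eigh(C);a=v[:,1];return m,np.sqrt(12*e[::-1]),np.arctan(a[1]/a[0]),w.sum()
# slot
g=I.mean(2);sub=g[217:233,381:392];print(sub.astype(int))
W=np.clip((130-g[217:233,383:391])/95,0,1)
W[W<.15]=0
print('slot',wc(c,W,.070,383,217))
# handle top face
for n,(x,y,w,h) in {'top':(256,219,12,17),'side':(335,246,18,14)}.items():
    A=D[n]['avg'][y:y+h,x:x+w];o=A[...,0]-A[...,2];print(o.astype(int))
    W=np.clip((o-60)/(np.percentile(o,95)-60),0,1);W[W<.1]=0
    print(n,'handle',wc(D[n],W,.060,x,y))
def quad(c,I,f,x,y,w,h,z):
    A=cv2.resize(I[y:y+h,x:x+w].clip(0,255).astype(np.uint8),None,fx=8,fy=8,interpolation=cv2.INTER_CUBIC)
    m=f(cv2.cvtColor(A,cv2.COLOR_RGB2HSV).astype(int)).astype(np.uint8)
    m=cv2.morphologyEx(m,cv2.MORPH_OPEN,np.ones((15,15)))
    k=max(cv2.findContours(m,0,2)[0],key=cv2.contourArea)
    P=np.array([onz(c,(u+.5)/8-.5+x,(v+.5)/8-.5+y,z)[:2] for u,v in cv2.convexHull(k)[:,0]])
    return cv2.minAreaRect((P*1000).astype(np.float32))
print('lid top',quad(c,I,lambda H:(H[...,0]>65)&(H[...,0]<95)&(H[...,1]>60),340,185,95,80,.085))
print('lid side',quad(s,J,lambda H:(H[...,0]>65)&(H[...,0]<95)&(H[...,1]>60),308,122,75,62,.085))
print('stand',quad(c,I,lambda H:(H[...,1]<62)&(H[...,2]>100),240,205,46,46,.030))
# window quad
print('window',quad(c,I,lambda H:~((H[...,0]>65)&(H[...,0]<95)&(H[...,1]>75)),374,212,26,26,.08))
E
```

```text
[[103 104 105 111 120 122 123 124 126 130  91]
 [127 129 129 120 112 123 136 139 138 140  91]
 [135 137 140 100  57  75 126 138 135 138  99]
 [133 137 139  92  30  31 121 138 135 139 100]
 [129 137 140  99  41  19 121 139 135 137 124]
 [130 137 140  97  41  16 112 136 136 136 138]
 [128 137 139 109  52  14  85 129 137 137 139]
 [128 137 137 132  71  17  68 127 137 137 139]
 [122 135 136 143  78  15  71 128 137 137 139]
 [118 135 137 142  82  21  56 125 138 135 139]
 [113 133 137 141  84  20  31 121 137 137 138]
 [109 132 137 140 103  62  56 123 138 137 140]
 [104 131 140 139 131 119 117 134 140 119 114]
 [ 96 108 112 108 113 115 115 112 113  94  87]
 [ 92  82  85  83  87  88  90  84  90  93  92]
 [ 95  89  89  94  94  93  94  94  93  94  93]]
slot (array([ 0.481 , -0.2207]), array([0.0512, 0.0163]), np.float64(0.09921597075572837), np.float64(31.04280701754386))
[[  1   3   3   6   9   5   6   8   7   6   4   5]
 [  3   4   7   5   4   5   6   6   6   7   6   8]
 [  4   5   4   0  19  14   2   5   7   6   7   6]
 [  6   6  27  61  87  64  16   5   5   6   7   5]
 [  6   4  46 102 115
[... 1672 characters left out ...]
  12  25  40  45  41  33  27  22  18  14  13  10   8   7   6   6   6]
 [  6   8  14  21  24  20  15  11  10   8   7   7   6   6   6   6   6   6]]
side handle (array([0.4849, 0.2103]), array([0.0339, 0.0169]), np.float64(0.46004194014427663), np.float64(45.26869455006337))
lid top ((487.2666015625, -219.73056030273438), (176.3379364013672, 248.2073211669922), 6.115596771240234)
lid side ((487.4453430175781, -212.62060546875), (174.22607421875, 259.6561279296875), 6.235033988952637)
stand ((484.5130615234375, 210.321533203125), (82.93323516845703, 81.07435607910156), 18.0401668548584)
window ((487.3080139160156, -221.01316833496094), (51.758697509765625, 45.206581115722656), 6.451423168182373)
```

```bash
python3 -m pendant '[[[1.4,3.6,0],0],[[1.4,3.6,0],0],[[1.4,3.6,0],0],[[1.4,3.6,0],0],[[1.4,3.6,0],0],[[1.4,3.6,0],0],[[1.4,3.6,0],0],[[1.4,3.6,0],0],[[1.4,3.6,0],0],[[1.4,3.6,0],0],[[1.4,3.6,0],0],[[1.4,3.6,0],0],[[1.4,3.6,0],0],[[1.4,3.6,0],0],[[1.4,3.6,0],0],[[1.4,3.6,0],0],[[1.4,3.6,0],0],[[1.4,3.6,0],0],[[1.4,3.6,0],0],[[1.4,3.4,0],-0.024]]' 0.5
python3 - <<'E'
from h import *
import pickle
np.set_printoptions(precision=4,suppress=True)
D=pickle.load(open('d0.pkl','rb'));c=D['top'];g=c['avg'].mean(2)
P=[];w=[]
for y in range(218,229):
  for x in range(383,389):
    k=np.clip((138-g[y,x])/122,0,1)
    if k>.08: P.append(onz(c,x,y,.070)[:2]);w.append(k)
P=np.array(P);w=np.array(w);m=w@P/w.sum();Q=P-m;e,v=np.linalg.eigh((Q*w[:,None]).T@Q/w.sum());print(m,np.sqrt(12*e),v[1,1]/v[0,1],w.sum()*.00344**2*1e6)
E
```

```text
time_s: 2.17
ee_pos: [0.4862, 0.2103, 0.2054]
eef_rot: [-3.142, -0.0, 0.361]
force: [1.2, -0.9, -0.5]
grip_width: 0.0473
grip_force: 0.0
[ 0.4879 -0.2205] [0.0098 0.0341] 0.12100496558269161 257.72675497267767
```

```bash
python3 -m pendant '[[[-0.14,-0.28,-3.5],0],[[0,0,-3.5],0],[[0,0,-3.5],0],[[0,0,-2.8],0],[[0,0,-1.5],0],[[0,0,-1.0],0],[[0,0,-0.6],0],[[0,0,-0.4],0],[[0,0,0],0],[[0,0,0],0]]' 0.5 && python3 - <<'E'
from h import *
a=cam('top');b=cam('side')
A=cv2.resize(a['color'][197:257,225:305],None,fx=5,fy=5,interpolation=2);B=cv2.resize(b['color'][215:275,300:380],None,fx=5,fy=5,interpolation=2)
cv2.imwrite('pics/pre.png',np.hstack([A,B])[:,:,::-1])
E
```

```text
time_s: 3.0
ee_pos: [0.485, 0.2054, 0.0383]
eef_rot: [3.142, -0.001, 0.36]
force: [-0.5, -0.4, -0.3]
grip_width: 0.0469
grip_force: 0.0
```

View pics/pre.png

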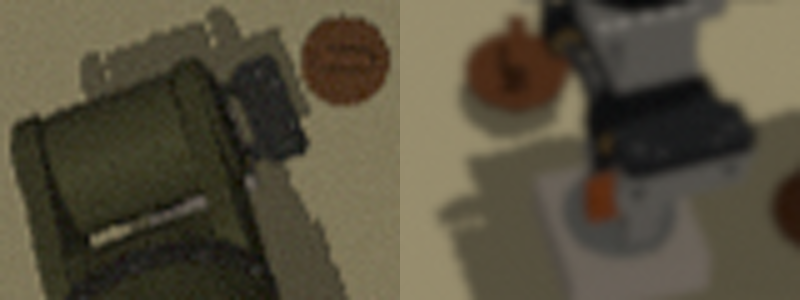

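The side crop shows the open fingers straddling the orange handle (600,197), with the decoys clear. Closing now.

```bash
python3 -m pendant '[[[0,0,0],0],[[0,0,0],0],[[0,0,0],0],[[0,0,0],0],[[0,0,0],0],[[0,0,0],0],[[0,0,0],0],[[0,0,0],0]]' 0 8; python3 -m pendant '[[[0,0,0],0],[[0,0,0],0]]'
```

```text
time_s: 3.77
ee_pos: [0.4846, 0.2052, 0.0375]
eef_rot: [-3.142, -0.0, 0.36]
force: [0.3, -0.3, 1.3]
grip_width: 0.012
grip_force: 8.0
time_s: 3.93
ee_pos: [0.4846, 0.2052, 0.0375]
eef_rot: [3.142, -0.0, 0.36]
force: [-0.8, 0.1, 1.2]
grip_width: 0.0121
grip_force: 8.0
```

```bash
python3 -m pendant '[[[0,0,0.3],0],[[0,0,0.7],0],[[0,0,1.5],0],[[0,0,2.5],0],[[0,0,3],0],[[0,0,2],0],[[0,0,0],0],[[0,0,0],0],[[0,0,0],0],[[0,0,0],0]]' 0 25 && python3 - <<'E'
from h import *
import pickle
b=cam('side');b['avg']=np.mean([cam('side')['color'].astype(float) for _ in range(6)],0)
pickle.dump((b,ctrl.get_obs()),open('d1.pkl','wb'))
o=ctrl.get_obs();u,v=proj(b,o['ee_pos']-[0,0,.005]);print(u,v,o['ee_pos'],o['force'])
x,y=int(u)-30,int(v)-22
B=cv2.resize(b['avg'][y:y+45,x:x+60].astype(np.uint8),None,fx=12,fy=12,interpolation=2);print(x,y)
cv2.imwrite('pics/lift.png',B[:,:,::-1])
E
```

```text
time_s: 4.77
ee_pos: [0.4839, 0.205, 0.1362]
eef_rot: [-3.142, 0.002, 0.36]
force: [-0.0, -0.2, -0.6]
grip_width: 0.0117
grip_force: 25.0
344.93920842989473 232.2930213686378 [0.48447197 0.20517962 0.13716717] [-0.35786987 -0.02017828 -1.28356487]
314 210
```

View pics/lift.png

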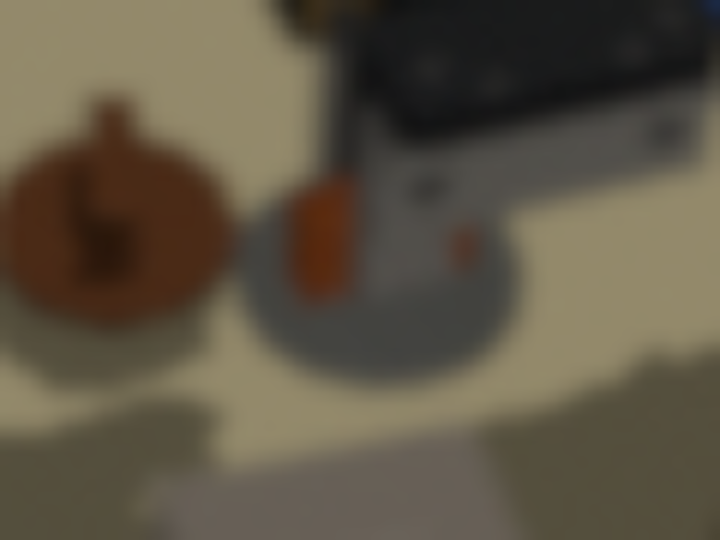

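```bash
cat > flange.py <<'E'
from h import *
from scipy.optimize import least_squares
def flange(b,o,thr=22,rows=None,side='lr'):
    A=b['avg'];s=A[...,0]-A[...,2]
    p=o['ee_pos'];z=p[2]-.0075
    S=cv2.resize(s.astype(np.float32),None,fx=8,fy=8,interpolation=2)
    P=[]
    cu,cv=proj(b,[p[0],p[1],z])
    for th in np.radians(np.arange(15,166,5)):   # lower arc, image angles
        for r in np.arange(5,18,.1):
            u,v=cu+r*np.cos(th),cv+r*np.sin(th)
            if S[int((v+.5)*8),int((u+.5)*8)]>thr: P.append(onz(b,u,v,z)[:2]);break
    P=np.array(P)
    f=least_squares(lambda q:np.hypot(*(P-q).T)-.032,p[:2],loss='soft_l1',f_scale=.0005)
    return f.x,f.fun,p
E
python3 - <<'E'
from flange import *
import pickle
np.set_printoptions(precision=4,suppress=True)
b,o=pickle.load(open('d1.pkl','rb'))
for t in(18,22,26):
  x,f,p=flange(b,o,t);d=x-p[:2];a=o['eef_rot'][2];print(x,p,d,'tool x,y',d@[np.cos(a),np.sin(a)],d@[np.sin(a),-np.cos(a)]);
print((f*1e3).round(1))
E
```

```text
[0.4841 0.2023] [0.4845 0.2052 0.1372] [-0.0003 -0.0029] tool x,y -0.0013360153321245738 0.002577079731527147
[0.4842 0.2034] [0.4845 0.2052 0.1372] [-0.0003 -0.0018] tool x,y -0.0008809545964083505 0.0015874857454775044
[0.4842 0.2045] [0.4845 0.2052 0.1372] [-0.0003 -0.0006] tool x,y -0.00048400611652268103 0.000504402758444822
[ -0.3  -0.3  -0.2  -0.3   0.   -0.3   0.   -0.1  -0.2  -0.1  -0.1   0.5
   0.3   0.4  -0.1   0.1   0.2   0.1   0.3   0.   -0.3   0.2   0.3  -0.
  -0.1  -0.2   0.1  -0.1  -0.  -17.6 -17.9]
```

The crop shows the toggle out of the stand and held level: flange centred near (345,233), orange visible on both sides of the finger. The toggle axis coincides with the TCP to under 1 mm along x. Moving over the slot.

```bash
python3 -m pendant '[[[0,-1.5,0.5],-0.02],[[0,-3,0],-0.02],[[0,-3.5,0],-0.02],[[0,-3.5,0],-0.02],[[0,-3.5,0],-0.02],[[0,-3.5,0],-0.02],[[0,-3.5,0],-0.02],[[0,-3.5,0],-0.02],[[0,-3.5,0],-0.02],[[0,-3.5,0],-0.02],[[0,-3.5,0],-0.02],[[0.34,-3.5,0],-0.02],[[0,-2,0],-0.013],[[0,-0.64,0],0],[[0,0,0],0],[[0,0,-1],0],[[0,0,-0.7],0],[[0,0,0],0],[[0,0,0],0],[[0,0,0],0]]'; python3 - <<'E'
from flange import *
np.set_printoptions(precision=4,suppress=True)
b=cam('side');b['avg']=np.mean([cam('side')['color'].astype(float) for _ in range(5)],0)
o=ctrl.get_obs();u,v=proj(b,o['ee_pos']-[0,0,.0075]);print(o['ee_pos'],o['eef_rot'],o['force'],u,v)
x,y=int(u)-30,int(v)-22
cv2.imwrite('pics/hover.png',cv2.resize(b['avg'][y:y+45,x:x+60].astype(np.uint8),None,fx=12,fy=12,interpolation=2)[:,:,::-1]);print(x,y)
E
```

```text
time_s: 6.78
ee_pos: [0.4881, -0.2156, 0.1255]
eef_rot: [3.142, -0.0, 0.108]
force: [-0.5, 1.0, -0.8]
grip_width: 0.0117
grip_force: 25.0
[ 0.488  -0.2162  0.1256] [ 3.1414 -0.0003  0.1069] [-0.5063 -0.3444 -1.1176] 344.289004764374 142.35875362435178
314 120
```

View pics/hover.png

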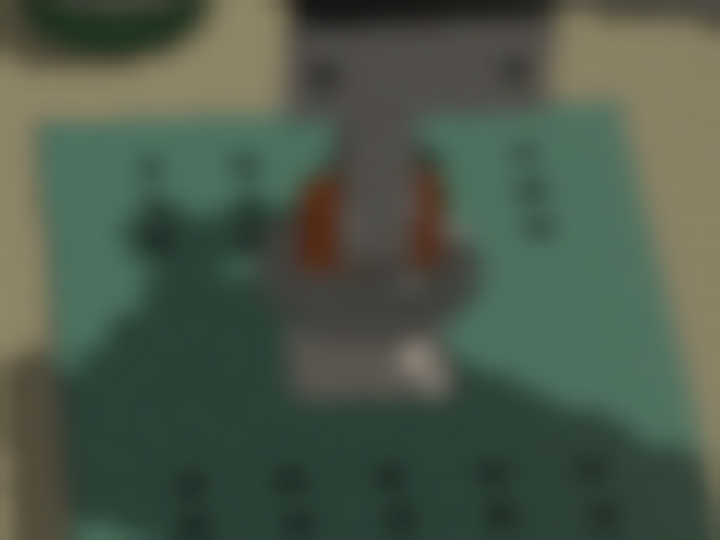

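The side view shows the toggle over the window, level, handle centred at about (344.5,140). It is 5 mm short in y. Correcting that and lowering to just above the plate.

```bash
python3 -m pendant '[[[0,-0.3,-0.5],0],[[0,-0.2,-1],0],[[0,0,-0.6],0],[[0,0,-0.2],0],[[0,0,0],0],[[0,0,0],0]]'; python3 -m pendant '[[[0,0,-0.1],0],[[0,0,-0.1],0],[[0,0,-0.1],0],[[0,0,-0.05],0],[[0,0,-0.05],0],[[0,0,0],0],[[0,0,0],0]]'
```

```text
time_s: 7.58
ee_pos: [0.4879, -0.2211, 0.1023]
eef_rot: [-3.141, 0.0, 0.107]
force: [0.7, -0.2, -1.1]
grip_width: 0.0118
grip_force: 25.0
time_s: 8.17
ee_pos: [0.4881, -0.2213, 0.0987]
eef_rot: [3.141, -0.0, 0.107]
force: [-0.3, -1.0, 2.2]
grip_width: 0.012
grip_force: 25.0
```

```bash
python3 -m pendant '[[[0,0,-0.05],0],[[0,0,-0.05],0],[[0,0,0],0],[[0,0,0],0]]'
```

```text
time_s: 8.5
ee_pos: [0.4883, -0.2217, 0.0978]
eef_rot: [3.14, -0.001, 0.107]
force: [0.8, -5.0, 4.8]
grip_width: 0.0118
grip_force: 25.0
```

```bash
python3 -m pendant '[[[0,-0.05,0],0],[[0,-0.05,0],0],[[0,0,0],0],[[0,0,-0.05],0],[[0,0,-0.05],0],[[0,0,0],0],[[0,0,0],0]]'
```

```text
time_s: 9.08
ee_pos: [0.4878, -0.2221, 0.0962]
eef_rot: [-3.141, 0.0, 0.107]
force: [0.8, -3.7, -0.6]
grip_width: 0.0116
grip_force: 25.0
```

```bash
python3 -m pendant '[[[0,-0.05,0],0],[[0,-0.05,-0.05],0],[[0,0,-0.05],0],[[0,0,-0.1],0],[[0,0,0],0],[[0,0,0],0]]'
```

```text
time_s: 9.58
ee_pos: [0.4879, -0.223, 0.0943]
eef_rot: [-3.141, 0.0, 0.107]
force: [-0.6, -0.3, -1.5]
grip_width: 0.0115
grip_force: 25.0
```

The pin is in the slot and free. Pressing down in steps.

```bash
python3 -m pendant '[[[0,0,-0.1],0],[[0,0,-0.1],0],[[0,0,-0.1],0],[[0,0,-0.1],0],[[0,0,0],0],[[0,0,0],0]]';  python3 -m pendant '[[[0,0,-0.1],0],[[0,0,-0.1],0],[[0,0,-0.1],0],[[0,0,0],0],[[0,0,0],0]]'
```

```text
time_s: 10.08
ee_pos: [0.488, -0.2232, 0.0906]
eef_rot: [3.142, -0.0, 0.107]
force: [-0.9, 1.7, 3.2]
grip_width: 0.0119
grip_force: 25.0
time_s: 10.5
ee_pos: [0.488, -0.2232, 0.0875]
eef_rot: [3.142, -0.0, 0.107]
force: [-1.8, 2.4, 4.4]
grip_width: 0.0122
grip_force: 25.0
```

```bash
python3 -m pendant '[[[-0.02,0.04,-0.1],0],[[0,0,-0.1],0],[[0,0,-0.1],0],[[0,0,0],0],[[0,0,0],0]]'; python3 -m pendant '[[[0,0,-0.1],0],[[0,0,0],0],[[0,0,0],0]]'
```

```text
time_s: 10.92
ee_pos: [0.488, -0.2232, 0.0848]
eef_rot: [3.141, -0.001, 0.107]
force: [-2.3, -0.8, 7.2]
grip_width: 0.012
grip_force: 25.0
time_s: 11.17
ee_pos: [0.488, -0.2232, 0.0839]
eef_rot: [3.141, -0.001, 0.107]
force: [-1.9, 0.0, 7.7]
grip_width: 0.0116
grip_force: 25.0
```

```bash
python3 -m pendant '[[[0,0,-0.07],0],[[0,0,0],0],[[0,0,0],0.05],[[0,0,0],0.05],[[0,0,0],0.05],[[0,0,0],0.05],[[0,0,0],0],[[0,0,0],0]]'; python3 -c "
from h import *
o=ctrl.get_obs();print(o['moment'],o['force'],o['eef_rot'])"
```

```text
time_s: 11.83
ee_pos: [0.4884, -0.2232, 0.0834]
eef_rot: [3.14, -0.001, 0.307]
force: [0.1, -0.1, 7.3]
grip_width: 0.0119
grip_force: 25.0
[0.10579483 0.09477514 0.07358894] [ 0.13616762 -0.07812029  7.28713183] [ 3.14003425e+00 -1.39375947e-03  3.07112822e-01]
```

```bash
python3 -m pendant '[[[0,0,0],0.1],[[0,0,0],0.1],[[0,0,0],0.1],[[0,0,0],0.1],[[0,0,0],0],[[0,0,0],0]]'; python3 -m pendant '[[[0,0,0],0.1],[[0,0,0],0.1],[[0,0,0],0.1],[[0,0,0],0.1],[[0,0,0],0.1],[[0,0,0],0.1],[[0,0,0],0.1],[[0,0,0],0.1],[[0,0,0],0.1],[[0,0,0],0.071],[[0,0,0],0],[[0,0,0],0]]'; python3 -c "
from h import *
o=ctrl.get_obs();print(o['moment'],o['force'],o['qpos'])"
```

```text
time_s: 12.33
ee_pos: [0.4884, -0.2232, 0.0834]
eef_rot: [3.14, -0.001, 0.708]
force: [0.3, 0.6, 8.5]
grip_width: 0.0119
grip_force: 25.0
time_s: 13.33
ee_pos: [0.4884, -0.2232, 0.0834]
eef_rot: [3.14, 0.001, 1.678]
force: [0.4, 1.0, 8.0]
grip_width: 0.0119
grip_force: 25.0
[0.01843299 0.02321981 0.13698122] [0.39446575 1.04582529 7.98606893] [-4.96825357e-01  4.03805660e-01  1.68527789e+00 -1.26998594e-04
  1.05040002e+00 -6.04416066e-01]
```

```bash
python3 -m pendant '[[[0,0,0.1],0],[[0,0,0.1],0],[[0,0,0.1],0],[[0,0,0],0],[[0,0,0],0]]'; python3 -m pendant '[[[0,0,0.1],0],[[0,0,0.05],0],[[0,0,0],0],[[0,0,0],0]]'; python3 -c "
from h import *
o=ctrl.get_obs();print(o['moment'],o['force'])"
```

```text
time_s: 13.75
ee_pos: [0.4884, -0.2232, 0.0863]
eef_rot: [3.14, 0.001, 1.678]
force: [0.5, -0.5, 6.7]
grip_width: 0.0122
grip_force: 25.0
time_s: 14.08
ee_pos: [0.4883, -0.2232, 0.0877]
eef_rot: [3.14, 0.001, 1.678]
force: [1.1, -0.0, 4.9]
grip_width: 0.0119
grip_force: 25.0
[-0.13266191 -0.24724506  0.08216179] [ 1.13294206 -0.01182109  4.86695114]
```

```bash
python3 -m pendant '[[[0,0,0.05],0],[[0,0,0.05],0],[[0,0,0],0],[[0,0,0],0]]'; python3 -m pendant '[[[0,0,0.05],0],[[0,0,0],0],[[0,0,0],0]]'
```

```text
time_s: 14.42
ee_pos: [0.4881, -0.223, 0.0885]
eef_rot: [3.141, 0.001, 1.678]
force: [3.2, -2.8, 3.8]
grip_width: 0.0119
grip_force: 25.0
time_s: 14.67
ee_pos: [0.488, -0.223, 0.0885]
eef_rot: [3.141, 0.0, 1.678]
force: [6.3, -4.0, -1.4]
grip_width: 0.0116
grip_force: 25.0
```

The toggle stopped at the locked height (TCP 0.0885) and the upward force vanished, so it is caught. Releasing gently.

```bash
python3 -m pendant '[[[0,0,-0.03],0],[[0,0,0],0],[[0,0,0],0],[[0,0,0],0]]' 0 3; python3 -m pendant '[[[0,0,0],0],[[0,0,0],0],[[0,0,0],0],[[0,0,0],0],[[0,0,0],0],[[0,0,0],0]]' 0.45; python3 -m pendant '[[[0,0,0.5],0],[[0,0,1],0],[[0,0,2],0],[[0,0,3],0],[[0,0,4],0],[[0,0,4],0],[[-3,0,1],0],[[-4,0,0],0],[[-4,0,0],0],[[-4,0,0],0],[[-2,2,0],0],[[0,4,0],0],[[0,4,0],0],[[0,4,0],0],[[0,4,0],0],[[0,4,0],0],[[0,4,0],0],[[0,4,0],0],[[0,0,0],0],[[0,0,0],0]]'; python3 - <<'E'
from h import *
np.set_printoptions(precision=4,suppress=True)
C=[]
for n,p in(('top',(.488,-.223,.085)),('side',(.488,-.223,.09))):
    c=cam(n);c['avg']=np.mean([cam(n)['color'].astype(float) for _ in range(4)],0)
    u,v=proj(c,p);x,y=int(u)-20,int(v)-20;print(n,x,y)
    C.append(cv2.resize(c['avg'][y:y+40,x:x+40].astype(np.uint8),None,fx=10,fy=10,interpolation=2))
cv2.imwrite('pics/done.png',np.hstack(C)[:,:,::-1])
c=cam('top');cv2.imwrite('pics/top9.png',c['color'][:,:,::-1])
E
```

```text
time_s: 15.0
ee_pos: [0.4879, -0.2228, 0.0885]
eef_rot: [3.141, 0.0, 1.678]
force: [5.1, -2.2, 1.4]
grip_width: 0.0121
grip_force: 3.0
time_s: 15.5
ee_pos: [0.4876, -0.2227, 0.0884]
eef_rot: [-3.141, -0.0, 1.678]
force: [-0.7, 0.3, -0.4]
grip_width: 0.0419
grip_force: 0.0
time_s: 17.17
ee_pos: [0.3173, 0.079, 0.2442]
eef_rot: [3.141, -0.0, 1.684]
force: [0.5, -0.1, 0.2]
grip_width: 0.0425
grip_force: 0.0
top 367 203
side 323 127
```

View pics/done.png

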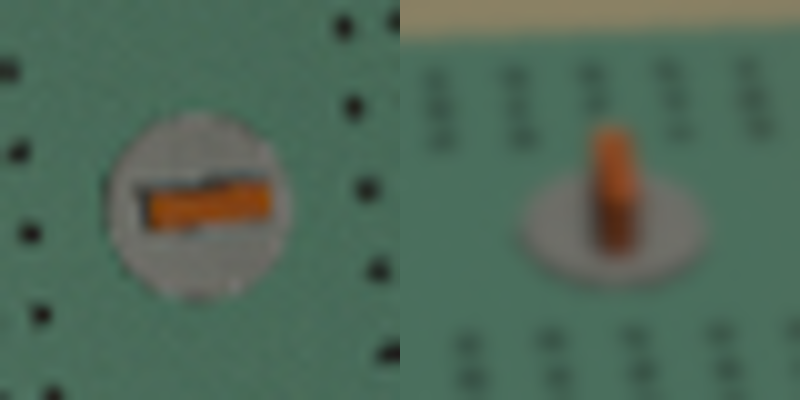

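View pics/top9.png

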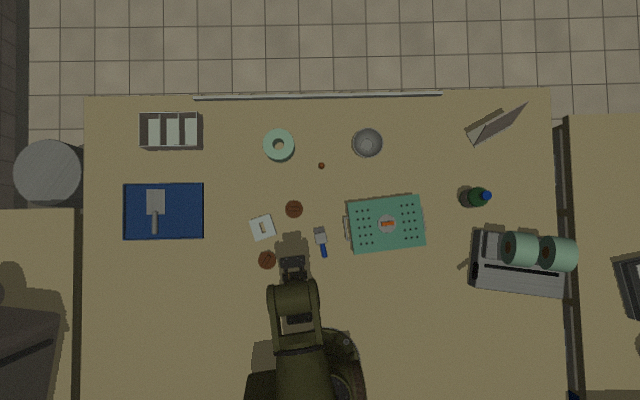

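The toggle stands level at about top (387,223), handle turned along y, flange flush on the lid. The other things are where they were and the gripper is clear.

```bash
python3 -c "
from station import ctrl
print(ctrl.hand_in())"
```

```text
the job is handed in; nothing more can be done
None
```

The toggle is locked in the container's slot with the lid held down, released after a quarter turn, and the job is handed in at about 18 s; the highest force I read at the wrist was under 10 N.

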